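# Slide the spotting tile out over the end of the bench step

### The arm

A 7-joint arm with a two-finger parallel gripper is mounted at the origin on the work surface. World frame = base frame: x ahead of the robot, y to its left, z up, the work surface at z = 0. Lengths are in m, angles in rad, forces in N, time in s.
With the tool pointing down it reaches from about 0.35 to 0.9 m from the base axis. Payload 19.9 kg.
Tool frame: the origin (TCP) lies midway between the tips of the shut fingers; the grasp point (between the pads) lies 19 mm behind it (arm.grasp_offset is the distance from the TCP to the grasp point, in m); y points along the fingers, x is the direction in which the jaws open and shut, and the axes are right-handed (so a half turn about y gives the same grasp; the last joint's range is limited). The gripper opens to 94 mm and grips with 3 to 60 N. Pads are 16 mm wide; open, the fingers measure 119 mm over their backs; the gripper's body (75 mm by 177 mm) begins 78 mm behind the grasp point.
Start: joints at [-1.222, 0.417, -0.01, 1.614, 0.005, 1.111, -0.053], TCP at [0.237, 0.578, 0.205] pointing down, gripper open.
Joint ranges: [-2.81, 2.81], [-0.39, 2.02], [-1.27, 1.25], [0.06, 2.57], [-1.19, 4.33], [0.19, 2], [-2.82, 2.82]. Speed limits (rad/s): [1.89, 1.89, 2.39, 2.39, 3.01, 3.01, 3.01].

### API

Orientations are given as a unit quaternion [w, x, y, z].
In Python, from workcell import arm gives the robot as it stands.
- The arm moves only by the tool step_arm, never from a script. Its argument "rows" is a list of rows, each an object with "linear": the shift along the tool's x, y, z normalised to -1 to 1, where 1 is 40 cm, a list of three; "turn": the turn about the tool's y normalised to -1 to 1, where 1 is pi/2 rad; "gripper": the gripper's target within -1 to 1 (fully open at 1, half-way at 0, shut at -1). In form: [{"linear": [x, y, z], "turn": turn, "gripper": gripper}, ...]. A call has exactly 5 rows; each row is the pose to reach, as a shift and turn from the pose measured when the call began, along the tool's axes at that moment; what a row does not reach only later rows make up. A row lasts 1/10 s, in which the tool goes at most 50 mm and 8.59 degrees, less where a joint would pass 70% of its speed; a pose out of reach is approached as far as the arm can. A call with a number of a shift or a turn outside -1 to 1 is refused whole. A call with a gripper value outside its range is refused whole. The fingers move at their own pace and stop on an object; the grip force is fixed at half the most. Time passes only in rows, so rows that repeat a pose let the fingers close, or fill a call up. It gives the time, the measured TCP pose, the force and the opening at its end, in the units of the state.
- arm.observe(): the state, without advancing time (a new reading comes with each control period).
- arm.get_image(name): name is "scene" or "top"; returns the picture (384x512x3 uint8, red, green, blue); there is no depth.
- arm.get_calibration(name): a dict with "vertical_fov" (degrees; the focal length in pixels is half the picture's height over the tangent of half this angle, whatever the lens; pixels are square), "cx", "cy" (the principal point, pixels), "rvec" (rotation vector, rad) and "tvec" (3), from world to camera coordinates, as OpenCV has them. Camera axes: x right, y down, z forward; pixel columns grow to the right and rows downward; lengths in m; the calibration is good to about 2 mm. A picture is of the moment at which its call begins. get_calibration takes no time and is no camera call.
- arm.finish_job(): hands the job in, once; it reports no verdict.
Trained networks look in the newest picture that a camera, given by its name, has taken for a name from the list of things; names that differ only in an ending like _2 or _b are one class to them, and where a whole thing is asked for, a point or a joint stands for the part that bears it (a point fixed in the world has none). Each returns a list of dicts, best first, with "score" (0 to 1); they miss things now and then, are a little off and sometimes report something else, mostly with a low value. They report only what shows in the picture. A call takes as long as a camera call. They do not tell look-alikes from the thing itself.
- arm.outline_of(target, camera): "region" (384x512 bool, what is visible of it) and "position" ([column, row] in pixels, amid what is visible of it).
The state is a dict: "clock": time; "q": joint angles; "joint_velocities": joint speeds; "effort": joint torques, N m; "tcp_pos": TCP position; "tcp_rot": TCP orientation; "ft_force": force on the tool from outside, world axes, zero at the start; "wrist_torque": the same for the moment, N m; "opening": finger opening in m.
Only numpy, scipy, OpenCV 4.12 (cv2) and the standard library are available. Lean on these libraries where they do the work, as an engineer would, in place of code of your own. Each camera call takes 0.05 s, during which the arm holds its last target. There are 200 camera calls.

### The job

The white spotting tile (the one with wells) lies flat on the wooden step, so nobody can get hold of its edge. With the fingertips, slide it smoothly along the step until about a third of its length sticks out over the step's open end, lying flat and roughly straight with the step and not hanging over its long sides, then leave it there. Do not pick it up or let it tip, and leave the plain tile and the bottles and other things alone.

Things in the scene. Friction and masses are not known exactly. Their poses are not given: they have to be found in the camera images.
- step: fixed light-wood step: a board 280 mm wide (its x) by 420 mm long (its y), top surface 50 mm above its origin, on the bench under the board's centre. The end at its -y (robot's right) is open and plain: its edge is at y = -210 mm. The other end has an upright cheek, 16 mm thick, its inner face at y = +210 mm, standing 30 mm above the board
- step_end (a point): middle of the top edge of the step's open end, 50 mm above the bench; axes as the step's, so -y points outwards, the way the tile goes
- spot_tile: spotting tile: white porcelain plate 84 mm (its x) by 110 mm (its y), 8 mm thick, about 170 g, with 3 x 4 round shallow wells in its top; origin at the centre of its underside. Loose on the step, in the near or the far lane (centre 75 mm either side of the step's middle line), its y along the step's y within 0.12 rad, its centre at first within 50 mm of the middle of the step's length
- tile_lead (a point): middle of the lower edge of the spotting tile's leading short side (its y = -55 mm), the side towards the step's open end; the overhang is how far this lies beyond the step's end
- plain_tile: a tile of the same size and white porcelain but with a plain top, no wells, in the other lane; origin at the centre of its underside. Leave alone
- vial_mid: amber vial 28 mm across, 60 mm tall, standing between the two lanes; origin under its base. Leave alone
- jar_near: small amber jar 34 mm across, 55 mm tall, at the cheek end of the step, side nearer the robot; origin under its base. Leave alone
- jar_far: small clear jar 36 mm across, 60 mm tall, at the cheek end of the step, far side; origin under its base. Leave alone
- reagent_bottle: amber bottle 64 mm across, 120 mm tall, on the bench to the right; origin under its base. Leave alone
- dish: white porcelain bowl 110 mm across, 45 mm tall, on the bench to the right; origin under its base. Leave alone
- beaker: clear beaker 66 mm across, 90 mm tall, on the bench to the right, beyond the open end; origin under its base. Leave alone
Not all that is in view belongs to the job. What is shaped like the spot_tile but blue, purple or red is not meant.

How it is judged:
At the end, for the whole second after the job is handed in: The spotting tile lies flat and at rest on the step, its leading side 24 to 48 mm beyond the open end, within 0.2 rad of straight, its centre within 105 mm of the step's middle line; each bystander within 15 mm of where it stood (y of tile_lead in the frame of step_end between -0.048 and -0.024 m and angle between the y axis of spot_tile and the y axis of step, either way round below 0.2 rad and x of spot_tile in the frame of step between -0.105 and 0.105 m and z of spot_tile in the frame of step between 0.046 and 0.054 m and angle between spot_tile's own z axis and vertical below 0.06 rad and linear speed of spot_tile below 0.01 m/s and distance of each of plain_tile, vial_mid, jar_near, jar_far, reagent_bottle, dish, beaker from where it was at the start of the episode below 0.015 m); the robot touches nothing.
It fails at once if the spotting tile is lifted off the step (z of spot_tile in the frame of step above 0.062 m).
It fails at once if the spotting tile tips or falls (angle between spot_tile's own z axis and vertical above 0.15 rad or z of spot_tile in the frame of step below 0.035 m).
It fails at once if the spotting tile is flicked or knocked along (faster than 0.5 m/s) (linear speed of spot_tile above 0.5 m/s).
It fails at once if the plain tile, a bottle, jar or other bystander is moved more than 15 mm (distance of any of plain_tile, vial_mid, jar_near, jar_far, reagent_bottle, dish, beaker from where it was at the start of the episode above 0.015 m).
It also fails if it takes over 45 s, if anything falls off the work surface, if the arm or the gripper's body presses on something with over 40 N, if the wrist force passes 120 N, or if a joint passes its speed limit or range.

## Working session

There is one attempt and no reset: what is moved stays moved. The work goes in short steps, Python scripts to look and compute and a tool call to move; the robot and the scene stay as the last step left them, time stands still between calls to the robot, and variables do not carry over. Pictures are saved under pics/ and viewed, about 8 in all and at most 12, crops included, and the job is handed in when it is done.

Besides the shell and the picture viewer there is one more tool, called after ">>>" as name(argument=value, ...) on one line, values as JSON. step_arm: Moves the arm, as the interface text tells. Its arguments: {"type":"object","properties":{"rows":{"type":"array"}},"required":["rows"]}

```bash
mkdir -p pics; cat > h.py <<'E'
import numpy as np, cv2
from workcell import arm
def save(im,n): cv2.imwrite('pics/'+n,cv2.cvtColor(im,cv2.COLOR_RGB2BGR))
def cal(name):
    c=arm.get_calibration(name); R=cv2.Rodrigues(np.array(c['rvec'],float))[0]; t=np.array(c['tvec'],float).ravel()
    f=192/np.tan(np.radians(c['vertical_fov'])/2); return R,t,f,c['cx'],c['cy']
def px2w(name,uv,z):
    R,t,f,cx,cy=cal(name); d=R.T@np.array([(uv[0]-cx)/f,(uv[1]-cy)/f,1]); o=-R.T@t
    return o+d*(z-o[2])/d[2]
def w2px(name,p):
    R,t,f,cx,cy=cal(name); q=R@np.array(p)+t; return np.array([cx+f*q[0]/q[2],cy+f*q[1]/q[2]])
E
python3 - <<'E'
from h import *
a=arm.get_image('scene');b=arm.get_image('top')
save(a,'s1.png');save(b,'t1.png')
print(arm.get_calibration('top'),arm.get_calibration('scene'))
for n in ['step','spot_tile','plain_tile','vial_mid','jar_near','jar_far','beaker']:
    for r in arm.outline_of(n,'top')[:3]:
        print(n,round(r['score'],2),np.round(r['position']),r['region'].sum(),px2w('top',r['position'],.055).round(3))
print(arm.observe())
E
```

```text
{'vertical_fov': 57.96048873891249, 'cx': 262.24853708082225, 'cy': 191.51046603980782, 'rvec': array([ 2.18790369, -2.1510652 ,  0.11092336]), 'tvec': array([-0.03194122,  0.57559071,  1.19297488])} {'vertical_fov': 42.44097234162729, 'cx': 264.7177418047848, 'cy': 184.95959667802256, 'rvec': array([ 0.60835225,  2.60351603, -1.22566437]), 'tvec': array([ 0.53742624, -0.11531986,  1.7476621 ])}
step 0.63 [224. 215.] 8441 [0.491 0.108 0.055]
spot_tile 0.84 [128. 237.] 738 [0.411 0.433 0.055]
spot_tile 0.76 [274. 133.] 704 [ 0.78  -0.061  0.055]
spot_tile 0.68 [333. 192.] 766 [ 0.575 -0.266  0.055]
plain_tile 0.64 [226. 229.] 798 [0.443 0.1   0.055]
vial_mid 0.62 [250. 210.] 46 [0.51  0.018 0.055]
jar_near 0.67 [179. 248.] 113 [0.377 0.256 0.055]
jar_far 0.6 [176. 186.] 109 [0.586 0.275 0.055]
jar_far 0.54 [377. 249.] 804 [ 0.384 -0.415  0.055]
beaker 0.59 [362. 155.] 369 [ 0.708 -0.367  0.055]
{'clock': 0.45, 'q': array([-1.22250728,  0.41744077, -0.01032646,  1.61363793,  0.00469313,
        1.1107114 , -0.05298399]), 'joint_velocities': array([-8.46412479e-04, -5.24764009e-04, -1.35721839e-03,  9.61769513e-04,
       -1.70795457e-03, -3.06738512e-06, -4.56516673e-04]), 'effort': array([-3.53750038e-04, -8.50379705e+01,  6.37307335e-01, -4.25973630e+01,
       -4.88783000e-02,  1.43772707e-02, -2.21024624e-05]), 'tcp_pos': array([0.23745984, 0.57807976, 0.20538354]), 'tcp_rot': array([-0.5873157 ,  0.58739956,  0.39366922, -0.39375954]), 'ft_force': array([0.51086926, 0.10849018, 0.12497825]), 'wrist_torque': array([-0.02855845, -0.00803416,  0.02979762]), 'opening': 0.09360605917963634}
```

View pics/t1.png

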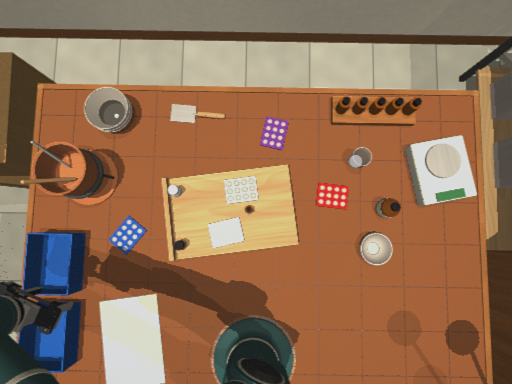

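View pics/s1.png

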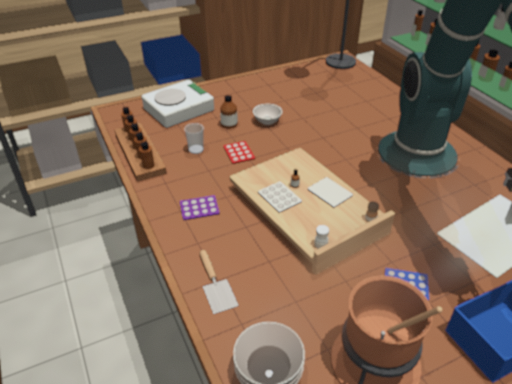

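The top picture shows these possible matches: the white tile with wells at (241,190), the plain white tile at (226,232), and coloured look-alikes in blue (128,234), purple (275,133) and red (333,196). I choose (241,190), in the far lane. I'll measure it and check it in a close crop.

```bash
cat >> h.py <<'E'
def rect(mask,name,z,box=None):
    """minAreaRect in world plane z of mask pixels -> centre, long-axis dir, sizes"""
    m=mask.astype(np.uint8)
    n,l,s,_=cv2.connectedComponentsWithStats(m); k=1+np.argmax(s[1:,4]); 
    c=max(cv2.findContours((l==k).astype(np.uint8),cv2.RETR_EXTERNAL,cv2.CHAIN_APPROX_NONE)[0],key=len)
    P=np.array([px2w(name,p[0],z)[:2] for p in c])*1000
    (c0,sz,a)=cv2.minAreaRect(P.astype(np.float32)); a=a if sz[0]>sz[1] else a+90
    a=(a+0)%180; return np.array(c0)/1000,a,sorted(sz),s[k,4]
def whitemask(im,c,r):
    im=im.astype(int); m=(im.min(2)>165)&(im.max(2)-im.min(2)<45)
    w=np.zeros_like(m); x,y=map(int,c); w[y-r:y+r,x-r:x+r]=1
    return cv2.morphologyEx((m&w).astype(np.uint8),cv2.MORPH_CLOSE,np.ones((3,3)))
E
python3 - <<'E'
from h import *
a=arm.get_image('top')
for n,c in [('spot',(241,190)),('plain',(226,232))]:
    print(n,rect(whitemask(a,c,28),'top',.058))
arm_s=arm.outline_of('step','top')[0]['region']
print('step',rect(arm_s,'top',.05))
for n,c in dict(TL=(164,180),TR=(289,166),BR=(298,244),BL=(172,258)).items(): print(n,px2w('top',c,.05).round(3))
v=a.copy(); v[arm_s&(cv2.erode(arm_s.astype(np.uint8),np.ones((3,3)))==0)]=(255,0,0)
m=whitemask(a,(241,190),28); v[(m>0)&(cv2.erode(m,np.ones((3,3)))==0)]=(0,0,255)
both=np.vstack([cv2.resize(x[155:265,155:305],None,fx=2.6*1,fy=2.6,interpolation=cv2.INTER_CUBIC) for x in (a,v)])
save(both,'c1.png')
E
```

```text
spot (array([0.57919727, 0.0519486 ]), 98.65243530273438, [82.47754669189453, 108.96002960205078], np.int32(754))
plain (array([0.43242038, 0.10042736]), 104.35842227935791, [82.68732452392578, 109.18029022216797], np.int32(788))
step (array([0.50530667, 0.09124121]), 98.61612606048584, [287.1311950683594, 447.5485534667969], np.int32(8723))
TL [0.608 0.32  0.05 ]
TR [ 0.665 -0.114  0.05 ]
BR [ 0.396 -0.147  0.05 ]
BL [0.342 0.281 0.05 ]
```

View pics/c1.png

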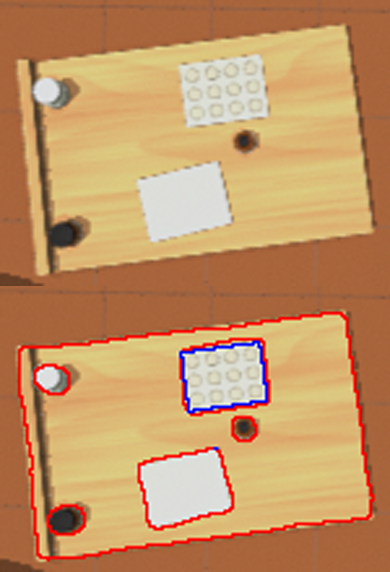

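The crop confirms the choice: the tile with wells is in the far lane, about 1.4° off the step, and the vial clears its lane by about 16 mm. I'll push the trailing edge with two half-open fingertips. Next I'll fit the step's open end and work out the moves.

```bash
cat >> h.py <<'E'
from scipy.spatial.transform import Rotation as Ro
YAW=None
def tool():
    o=arm.observe(); q=o['tcp_rot']; return o,Ro.from_quat([q[1],q[2],q[3],q[0]]).as_matrix()
def shift(p,yaw=None):
    """normalised linear and turn to put TCP at p with tool x along +-(cos yaw, sin yaw)"""
    o,R=tool(); l=R.T@(np.array(p)-o['tcp_pos'])/.4
    a=0
    if yaw is not None:
        d=np.array([np.cos(yaw),np.sin(yaw),0]); v=R.T@d; a=np.arctan2(-v[2],v[0]); a=(a+np.pi/2)%np.pi-np.pi/2
    return l.round(4),round(a/(np.pi/2),4)
E
python3 - <<'E'
from h import *
im=arm.get_image('top'); s=arm.outline_of('step','top')[0]['region']
m=s.astype(np.uint8)
# right edge: last set pixel per row
E=[px2w('top',(np.where(m[r])[0].max()+.5,r),.05)[:2] for r in range(174,238)]
vx,vy,x0,y0=cv2.fitLine(np.array(E,np.float32),cv2.DIST_HUBER,0,.01,.01).ravel()
print('end dir deg',np.degrees(np.arctan2(vy,vx)),x0,y0)
for nm,f in (('far',np.min),('near',np.max)):
    S=[px2w('top',(c,f(np.where(m[:,c])[0])+(-.5 if nm=='far' else .5)),.05)[:2] for c in range(190,284)]
    a=cv2.fitLine(np.array(S,np.float32),cv2.DIST_HUBER,0,.01,.01).ravel(); print(nm,np.degrees(np.arctan2(a[1],a[0])),a[2:])
o,R=tool(); print(R.round(3)); 
yw=np.radians(7.3); ys=np.array([-np.sin(yw),np.cos(yw)])
c=np.array([.579,.052]); t=c+ys*(.055+.008+.025); print(t,shift([*t,.15],yw))
E
```

```text
end dir deg 7.939063 0.51721644 -0.13226971
far -82.26012 [0.65185475 0.03888134]
near -81.89498 [0.36628938 0.06190532]
[[ 0.38   0.    -0.925]
 [ 0.925 -0.     0.38 ]
 [-0.    -1.    -0.   ]]
[0.56781831 0.13928671] (array([-0.701 ,  0.1387, -1.1807]), np.float64(0.6708))
```

>>> step_arm(rows=[{"linear": [-0.06,0.01,-0.1],"turn": 0.095,"gripper": 0.1},{"linear": [-0.12,0.02,-0.2],"turn": 0.19,"gripper": 0.1},{"linear": [-0.18,0.03,-0.3],"turn": 0.28,"gripper": 0.1},{"linear": [-0.24,0.04,-0.4],"turn": 0.38,"gripper": 0.1},{"linear": [-0.3,0.04,-0.5],"turn": 0.47,"gripper": 0.1}])

```text
clock: 1.15
tcp_pos: [0.3776, 0.3893, 0.1892]
tcp_rot: [-0.69, 0.69, 0.153, -0.153]
ft_force: [0.7, 0.8, 0.9]
opening: 0.0574
```

```bash
python3 - <<'E'
from h import *
o,R=tool(); print(o['clock'],o['tcp_pos'],o['opening'],R.round(2))
yw=np.radians(8); ys=np.array([-np.sin(yw),np.cos(yw)]); t=np.array([.579,.052])+ys*(.055+.008+.025); print(t,shift([*t,.15],yw))
E
```

```text
1.15 [0.37759232 0.38931151 0.18918358] 0.057409755663158035 [[ 0.91 -0.   -0.42]
 [ 0.42 -0.    0.91]
 [-0.   -1.   -0.  ]]
[0.56675277 0.13914359] (array([ 0.1641,  0.098 , -0.7667]), np.float64(0.1891))
```

>>> step_arm(rows=[{"linear": [0.03,0.01,-0.12],"turn": 0.05,"gripper": 0.1},{"linear": [0.06,0.02,-0.24],"turn": 0.1,"gripper": 0.1},{"linear": [0.09,0.03,-0.36],"turn": 0.15,"gripper": 0.1},{"linear": [0.12,0.04,-0.48],"turn": 0.19,"gripper": 0.1},{"linear": [0.15,0.06,-0.59],"turn": 0.19,"gripper": 0.1}])

```text
clock: 1.65
tcp_pos: [0.5332, 0.1989, 0.1657]
tcp_rot: [0.706, -0.705, -0.048, 0.047]
ft_force: [0.4, 0.8, 0.2]
opening: 0.0516
```

```bash
python3 - <<'E'
from h import *
o,R=tool(); print(o['clock'],o['tcp_pos'],o['opening'],R.round(3))
yw=np.radians(8); ys=np.array([-np.sin(yw),np.cos(yw)]); t=np.array([.579,.052])+ys*(.055+.008+.025); print(t,shift([*t,.10],yw))
E
```

```text
1.65 [0.53318822 0.19892146 0.16570854] 0.05158375177747368 [[ 0.991  0.001 -0.135]
 [ 0.135  0.     0.991]
 [ 0.001 -1.     0.   ]]
[0.56675277 0.13914359] (array([ 0.0628,  0.1643, -0.1594]), np.float64(-0.0027))
```

>>> step_arm(rows=[{"linear": [0.03,0.02,-0.07],"turn": 0.0,"gripper": 0.1},{"linear": [0.06,0.05,-0.14],"turn": 0.0,"gripper": 0.1},{"linear": [0.063,0.09,-0.159],"turn": 0.0,"gripper": 0.1},{"linear": [0.063,0.164,-0.159],"turn": 0.0,"gripper": 0.1},{"linear": [0.063,0.164,-0.159],"turn": 0.0,"gripper": 0.1}])

```text
clock: 2.15
tcp_pos: [0.5651, 0.1387, 0.0973]
tcp_rot: [-0.705, 0.706, 0.046, -0.049]
ft_force: [-0.2, 0.9, 0.2]
opening: 0.0514
```

```bash
python3 - <<'E'
from h import *
o,R=tool(); print(o['clock'],o['tcp_pos'],o['opening'],o['ft_force'])
yw=np.radians(8); ys=np.array([-np.sin(yw),np.cos(yw)]); t=np.array([.579,.052])+ys*(.055+.008+.02); print(t,shift([*t,.054],yw))
a=arm.get_image('scene'); save(cv2.resize(a[120:280,210:410],None,fx=3,fy=3,interpolation=cv2.INTER_CUBIC),'s2.png')
E
```

```text
2.15 [0.56508738 0.13865578 0.09725989] 0.05143970768536058 [-0.17233846  0.88710196  0.24175567]
[0.56744863 0.13419225] (array([ 0.0047,  0.1081, -0.0118]), np.float64(-0.003))
```

View pics/s2.png

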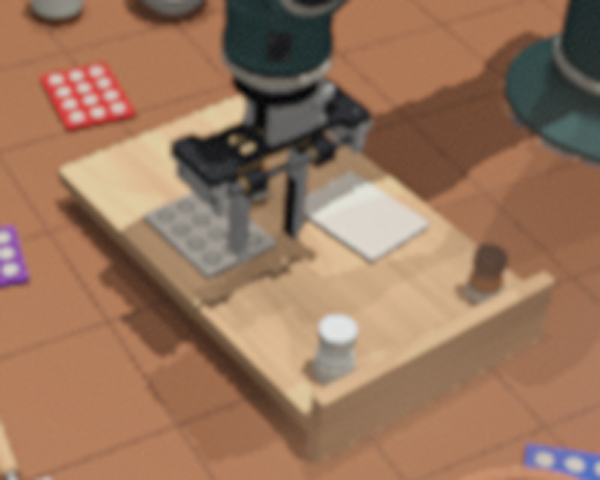

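The fingers hang about 45 mm above the step, just behind the tile's trailing edge (around pixel (240,250) in the crop), and clear of everything. I'll go straight down.

>>> step_arm(rows=[{"linear": [0.005,0.04,0.0],"turn": 0.0,"gripper": 0.1},{"linear": [0.005,0.08,0.0],"turn": 0.0,"gripper": 0.1},{"linear": [0.005,0.1,0.0],"turn": 0.0,"gripper": 0.1},{"linear": [0.005,0.106,0.0],"turn": 0.0,"gripper": 0.1},{"linear": [0.005,0.106,0.0],"turn": 0.0,"gripper": 0.1}])

```text
clock: 2.7
tcp_pos: [0.5681, 0.1396, 0.0572]
tcp_rot: [-0.705, 0.706, 0.047, -0.048]
ft_force: [0.3, 0.0, 0.1]
opening: 0.0516
```

```bash
python3 - <<'E'
from h import *
o,R=tool(); print(o['clock'],o['tcp_pos'],o['opening'],o['ft_force'],R.round(3))
im=arm.get_image('top'); s=im[155:265,155:305]; save(cv2.resize(s,None,fx=4,fy=4,interpolation=cv2.INTER_CUBIC),'t2.png')
a=np.radians(8);n=np.array([np.sin(a),-np.cos(a)]) # outward
p=o['tcp_pos'][:2]; print('front face to end',(np.array([.517,-.132])-p)@n-.008)
print('to tile trailing', (np.array([.579,.052])-p)@n-.008-.055, 'side', (p-np.array([.579,.052]))@np.array([np.cos(a),np.sin(a)]))
E
```

```text
2.7 [0.56806269 0.13959687 0.057169  ] 0.051621543427212944 [0.25677229 0.04505224 0.06097387] [[ 0.991 -0.001 -0.135]
 [ 0.135 -0.001  0.991]
 [-0.001 -1.    -0.   ]]
front face to end 0.2538471524312411
to tile trailing 0.025266560042316248 side 0.0013602544425890485
```

View pics/t2.png

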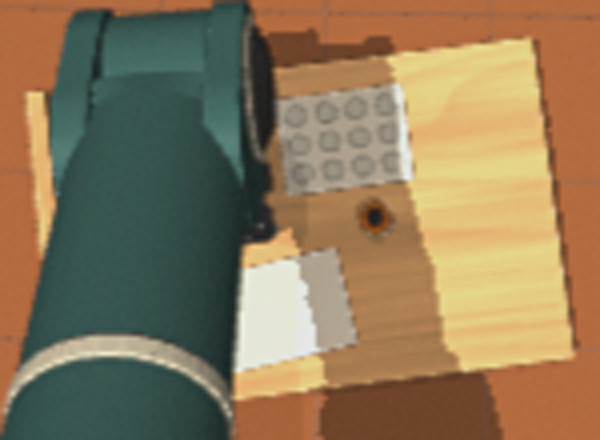

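The top view shows the tile unmoved at crop (345,138), with the gripper behind it and the lane clear. I'll lower the last 3 mm and creep up to the edge.

>>> step_arm(rows=[{"linear": [0.0,0.009,0.0],"turn": 0.0,"gripper": 0.1},{"linear": [0.0,0.009,-0.01],"turn": 0.0,"gripper": 0.1},{"linear": [0.0,0.009,-0.025],"turn": 0.0,"gripper": 0.1},{"linear": [0.0,0.009,-0.04],"turn": 0.0,"gripper": 0.1},{"linear": [0.0,0.009,-0.045],"turn": 0.0,"gripper": 0.1}])

```text
clock: 3.25
tcp_pos: [0.5709, 0.1205, 0.054]
tcp_rot: [-0.705, 0.706, 0.047, -0.048]
ft_force: [-0.3, 0.7, -0.8]
opening: 0.0518
```

>>> step_arm(rows=[{"linear": [0.0,0.002,-0.01],"turn": 0.0,"gripper": 0.1},{"linear": [0.0,0.002,-0.025],"turn": 0.0,"gripper": 0.1},{"linear": [0.0,0.002,-0.045],"turn": 0.0,"gripper": 0.1},{"linear": [0.0,0.002,-0.07],"turn": 0.0,"gripper": 0.1},{"linear": [0.0,0.002,-0.09],"turn": 0.0,"gripper": 0.1}])

```text
clock: 3.75
tcp_pos: [0.5758, 0.0836, 0.0532]
tcp_rot: [-0.705, 0.706, 0.047, -0.048]
ft_force: [-0.0, 0.7, -0.7]
opening: 0.0517
```

```bash
cat > chk.py <<'E'
from h import *
import sys
o,R=tool(); print(o['clock'],o['tcp_pos'],o['opening'],o['ft_force'])
im=arm.get_image('top')
if len(sys.argv)>1: save(cv2.resize(im[145:265,155:325],None,fx=4,fy=4,interpolation=cv2.INTER_CUBIC),sys.argv[1])
a=np.radians(8);n=np.array([np.sin(a),-np.cos(a)])
p=o['tcp_pos'][:2]; f=(np.array([.517,-.132])-p)@n-.008; print('front face to end',f,'est overhang if in contact',.110-f)
E
python3 chk.py t3.png
```

```text
3.75 [0.57575915 0.08358893 0.05320045] 0.05166673418499098 [-0.03037728  0.71798586 -0.71834022]
front face to end 0.19731314063618474 est overhang if in contact -0.08731314063618474
```

View pics/t3.png

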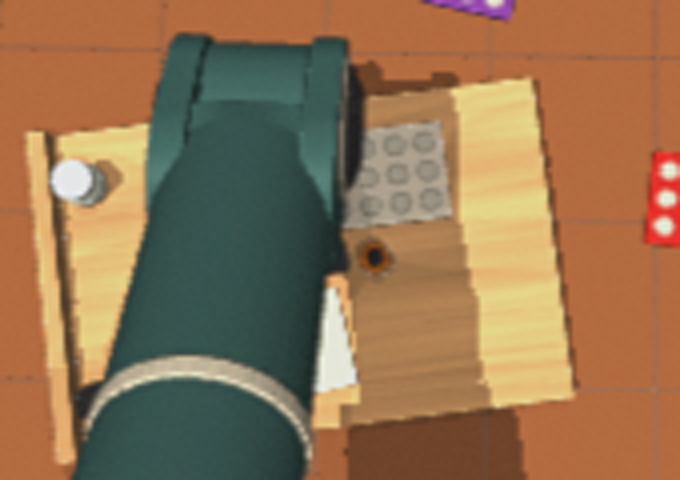

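The tile has moved about 30 mm and is still straight, with its leading edge at crop x≈445 and the open end at ≈545. Its lane past the vial is clear. I'll keep pushing at about 0.1 m/s.

>>> step_arm(rows=[{"linear": [0.0,0.0,-0.015],"turn": 0.0,"gripper": 0.1},{"linear": [0.0,0.0,-0.04],"turn": 0.0,"gripper": 0.1},{"linear": [0.0,0.0,-0.065],"turn": 0.0,"gripper": 0.1},{"linear": [0.0,0.0,-0.09],"turn": 0.0,"gripper": 0.1},{"linear": [0.0,0.0,-0.115],"turn": 0.0,"gripper": 0.1}])

```text
clock: 4.3
tcp_pos: [0.5821, 0.0356, 0.0534]
tcp_rot: [-0.705, 0.706, 0.046, -0.047]
ft_force: [-0.3, 0.7, 0.1]
opening: 0.0519
```

>>> step_arm(rows=[{"linear": [0.0,0.0,-0.025],"turn": 0.0,"gripper": 0.1},{"linear": [0.0,0.0,-0.05],"turn": 0.0,"gripper": 0.1},{"linear": [0.0,0.0,-0.075],"turn": 0.0,"gripper": 0.1},{"linear": [0.0,0.0,-0.095],"turn": 0.0,"gripper": 0.1},{"linear": [0.0,0.0,-0.1],"turn": 0.0,"gripper": 0.1}])

```text
clock: 4.8
tcp_pos: [0.5875, -0.0053, 0.0534]
tcp_rot: [-0.705, 0.706, 0.046, -0.047]
ft_force: [-0.5, 0.6, 1.4]
opening: 0.0519
```

```bash
python3 chk.py t4.png
```

```text
4.8 [ 0.58746862 -0.00531084  0.0534205 ] 0.0519249615360168 [-0.52631402  0.64017612  1.35550435]
front face to end 0.10764889187483054 est overhang if in contact 0.0023511081251694627
```

View pics/t4.png

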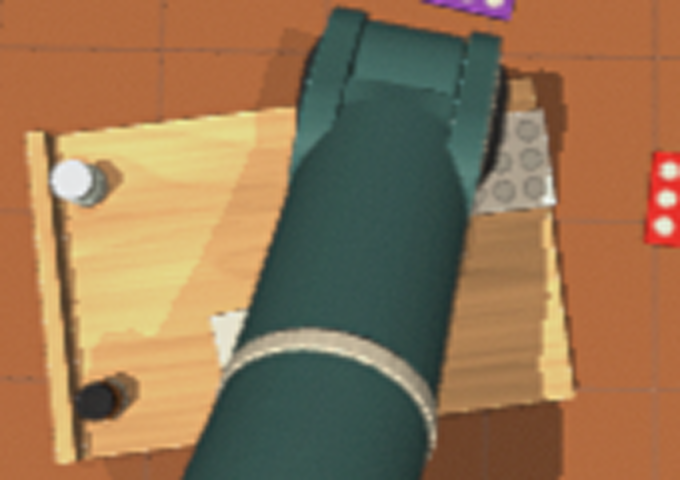

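The leading edge (crop x≈550) is now level with the open end, which matches the computed 2 mm. I have about 34 mm left to go.

>>> step_arm(rows=[{"linear": [0.0,0.0,-0.015],"turn": 0.0,"gripper": 0.1},{"linear": [0.0,0.0,-0.037],"turn": 0.0,"gripper": 0.1},{"linear": [0.0,0.0,-0.06],"turn": 0.0,"gripper": 0.1},{"linear": [0.0,0.0,-0.076],"turn": 0.0,"gripper": 0.1},{"linear": [0.0,0.0,-0.084],"turn": 0.0,"gripper": 0.1}])

```text
clock: 5.35
tcp_pos: [0.5919, -0.0393, 0.0535]
tcp_rot: [-0.705, 0.706, 0.046, -0.046]
ft_force: [-0.9, 1.3, 0.4]
opening: 0.0518
```

```bash
python3 chk.py
```

```text
5.35 [ 0.59189824 -0.03933708  0.05347668] 0.051776840899447056 [-0.90491158  1.31419274  0.37478337]
front face to end 0.0733373053462914 est overhang if in contact 0.0366626946537086
```

The estimated overhang is 37 mm. I'll back off along the step, lift and withdraw towards the cheek so I can see the tile.

>>> step_arm(rows=[{"linear": [0.0,0.0,0.03],"turn": 0.0,"gripper": 0.1},{"linear": [0.0,0.0,0.08],"turn": 0.0,"gripper": 0.1},{"linear": [0.0,-0.1,0.08],"turn": 0.0,"gripper": 0.1},{"linear": [0.0,-0.22,0.08],"turn": 0.0,"gripper": 0.1},{"linear": [0.0,-0.34,0.1],"turn": 0.0,"gripper": 0.1}])

```text
clock: 5.9
tcp_pos: [0.5862, 0.0009, 0.191]
tcp_rot: [-0.705, 0.706, 0.045, -0.046]
ft_force: [0.6, 0.9, -0.7]
opening: 0.0515
```

>>> step_arm(rows=[{"linear": [0.0,-0.06,0.1],"turn": 0.0,"gripper": 0.1},{"linear": [0.0,-0.06,0.22],"turn": 0.0,"gripper": 0.1},{"linear": [0.0,-0.06,0.34],"turn": 0.0,"gripper": 0.1},{"linear": [0.0,-0.06,0.46],"turn": 0.0,"gripper": 0.1},{"linear": [0.0,-0.06,0.58],"turn": 0.0,"gripper": 0.1}])

```text
clock: 6.4
tcp_pos: [0.555, 0.2342, 0.2147]
tcp_rot: [-0.705, 0.706, 0.046, -0.047]
ft_force: [1.4, -0.1, -0.8]
opening: 0.0512
```

```bash
python3 - <<'E'
from h import *
print(arm.observe()['clock'],arm.observe()['tcp_pos'])
im=arm.get_image('top'); sc=arm.get_image('scene')
x,y=w2px('top',[.605,-.11,.055]); m=whitemask(im,(x,y),30); print('tile',x,y,rect(m,'top',.058))
c,a,_,_=rect(m,'top',.058); a=np.radians(a-90); y8=np.radians(8); n=np.array([np.sin(y8),-np.cos(y8)])
lead=c+.055*np.array([np.sin(a),-np.cos(a)]); d=lead-np.array([.517,-.132]); print('overhang',d@n,'x',d@[np.cos(y8),np.sin(y8)],'yaw rel',np.degrees(a)-8)
A=cv2.resize(im[145:265,155:325],None,fx=3.2,fy=3.2); B=cv2.resize(sc[100:280,180:435],(A.shape[1],A.shape[1]*180//255))
o=np.vstack([A,B])[:]; o=cv2.resize(o,None,fx=min(1,598/o.shape[0]),fy=min(1,598/o.shape[0])); save(o,'f1.png')
E
```

```text
6.4 [0.55495333 0.23419121 0.21467354]
tile 287.7807875529935 182.8656239031685 (array([ 0.59858319, -0.10371795]), 97.38408374786377, [82.44010925292969, 109.31047821044922], np.int32(751))
overhang 0.038344195756762935 x 0.08413410389183655 yaw rel -0.6159162521362305
```

View pics/f1.png

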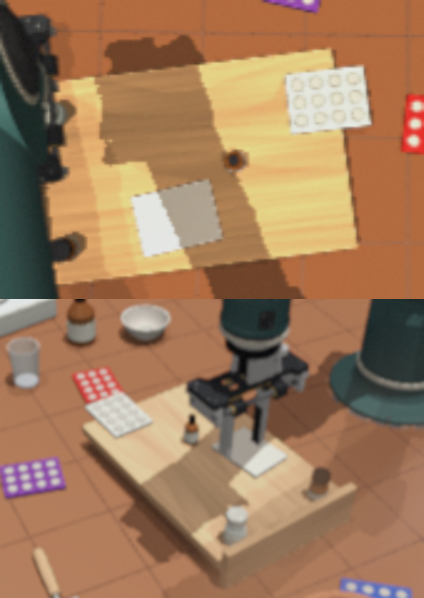

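The tile lies flat and straight, overhanging by about a third at crop (327,98). The vial, plain tile and jars are where they stood. I'm handing in.

```bash
python3 -c "
from workcell import arm
print(arm.observe()['joint_velocities'].round(3)); print(arm.finish_job())"
```

```text
[ 0.065 -0.017  0.078  0.034  0.016 -0.003  0.08 ]
the job is handed in; nothing more can be done
None
```

I slid the white spotting tile along the far lane to the step's open end and left it there, then handed the job in. I pushed its trailing edge with two half-open fingertips at about 0.1 m/s, backed off, lifted clear and withdrew the arm.

**Overhang:** the last top picture gives about 38 mm and the fingertip position gives about 37 mm. By eye in the picture it looked a little less, 30–36 mm. All of these are inside 24–48 mm.

**Position:** the tile is about 0.6° from straight with the step and about 71 mm from its middle line, so it doesn't hang over the long side. It looks flat in both views.

**Other things:** the plain tile, vial and jars looked unmoved, and the robot was touching nothing. I checked them only by eye, and the bench items just from parts of the views. The robot's clock read about 6.5 s when I handed in. No check failed. The arm was still settling slightly (joint speeds up to 0.08 rad/s), clear of everything.

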